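Clamp a tile in the painting jig with its snap-over flap

ROBOT

A 6-joint arm with a two-finger parallel gripper is mounted at the origin on the work surface. World frame = base frame: x ahead of the robot, y to its left, z up, the work surface at z = 0. Lengths are in m, angles in rad, forces in N, time in s.
With the tool pointing down it reaches from about 0.3 to 0.775 m from the base axis. Payload 14.6 kg.
Tool frame: the origin (TCP) lies midway between the tips of the shut fingers; the grasp point (between the pads) lies 19 mm behind it; z points along the fingers, y is the direction in which the jaws open and shut (so a half turn about z gives the same grasp; the last joint's range is limited). The gripper opens to 85 mm and grips with 20 to 120 N. Pads are 22 mm wide; open, the fingers measure 114 mm over their backs; the gripper's body (76 mm by 85 mm) begins 54 mm behind the grasp point. The pads swing forward as they close: fully open they stand 13 mm farther back than shut.
Start: joints at [1.239, 0.3, 1.521, -0, 1.321, -0.067], TCP at [0.144, 0.531, 0.231] pointing down, gripper open.
Joint ranges: [-3.03, 3.03], [-0.79, 2.21], [0.23, 2.52], [-1.04, 4.18], [0, 3.07], [-2.55, 2.55]. Speed limits (rad/s): [2.22, 2.22, 2.57, 3.14, 3.14, 3.14].

INTERFACE

Orientations are given as a 3x3 rotation matrix whose columns are the frame's x, y, z axes.
In Python, from plant import r gives the robot as it stands. The module is installed in compiled form; this text tells all that it offers.
- The arm moves only by the shell command python3 -m handwheel 'ROWS' [OPENING] [FORCE]. ROWS is JSON, a list of rows, each a list of 6 numbers: the shift along the world's x, y, z in cm, then the turn, a rotation vector about the world's x, y, z in rad. In form: [[dx, dy, dz, rx, ry, rz], ...]. A call has 1 to 20 rows; each row shifts and turns the pose as measured when the row begins; what a row does not reach is not made up. A row lasts 1/8 s, in which the tool goes at most 62.5 mm and 10.7 degrees, less where a joint would pass 70% of its speed; a pose out of reach is approached as far as the arm can. A call with a gripper value outside its range is refused whole. OPENING is the opening in per cent of the stroke, from 0 (shut) to 100 (fully open), set as the call begins (- or left out, the last holds). The fingers move at their own pace and stop on an object; FORCE is the grip in N (left out, the last holds). Time passes only in rows, so rows that do not move let the fingers close. It gives the time, the measured TCP pose, the force and the opening at its end, in the units of the state.
- r.state(): the state, without advancing time (a new reading comes with each control period).
- r.camera(name): name is "side" or "top" or "wrist"; returns a dict with "frame" (384x512x3 uint8, blue, green, red), "mtx" (3x3 intrinsics, pixels), "k1" (the pictures are not rectified: a ray, as slopes to the right and down, at radius r is drawn at 1 + k1 r^2 times it, then the intrinsics apply), "R" (3x3) and "t" (3): a world point X has camera coordinates R X + t; the wrist camera has in their place "T_tool_cam" (4x4, takes a point from camera to tool coordinates, whose origin is the TCP and whose axes are the flange's). Camera axes: x right, y down, z forward; pixel columns grow to the right and rows downward; lengths in m; the calibration is good to about 2 mm. A picture is of the moment at which its call begins: read the wrist's pose just before it. There is no depth.
- r.sign_off(): hands the job in, once; it reports no verdict.
The state is a dict: "t": time; "q": joint angles; "qd": joint speeds; "joint_torque": joint torques, N m; "position": TCP position; "tcp_rot": TCP orientation; "ft_force": force on the tool from outside, world axes, zero at the start; "torque": the same for the moment, N m; "opening": finger opening in m.
Only numpy, scipy, OpenCV 4.12 (cv2) and the standard library are available. Lean on these libraries where they do the work, as an engineer would, in place of code of your own. Each camera call takes 0.05 s, during which the arm holds its last target.

TASK

Slide the pink-bordered tile along the jig's channel, away from the robot, until it bears firmly on the spring-backed rubber cushion (press with about 12 N, never as much as 20), with the red flap still standing open. Then gently tip the red flap from behind, past its snap point, so that it springs over and its foot clamps the tile down, and take the hand away. Leave the other things on the table where they are.

Things in the scene. Friction and masses are not known exactly. Their poses are not given: they have to be found in the camera images.
- board: Varnished plywood jig board fixed to the table, 300 x 150 x 12 mm. Origin on the table surface, on the board's centre line; the board reaches from x = -130 to +170 mm. Its +x axis is the slide direction, away from the robot (yaw varies). Two wooden rails along x, inner faces at y = +-52 mm, from x = -120 to +50 mm, tops 8 mm above the board's top, form the tile's channel.
- fence: Aluminium clamp unit on the board's far part, x along the board's; origin on the board's top, 50 mm beyond the board's origin. This is the pose of its two fixed side guides (y = +-58 to 70 mm, 10 mm high). Between them a carriage with cushion and flap is locked at an unmeasured setting, -12 to +12 mm along x: feel or see it. Carriage 16 mm high (hinge cheeks 30), ending at x = 34 mm plus setting.
- cushion_mid (a point): Fixed point on the unit: middle of the cushion's free front face if the carriage setting were 0 (truly up to 12 mm nearer or farther along x). Cushion: black rubber bar across the channel, 90 mm wide, 12 mm high. It yields along +x on a spring of 2.5 N per mm from 0 N, hard stop at 10 mm; let go, it pushes the tile back to about its free face (within 1 mm), still touching.
- hinge_mid (a point): Fixed point on the unit: middle of the flap's hinge axis (along y) if the carriage setting were 0. The hinge is on the carriage, so it shifts with the setting like the cushion: always 14 mm beyond the cushion's free front face, 24 mm above the board's top (36 mm above the table).
- tile: The tile to be clamped: white ceramic with a pink border, 100 x 100 x 10 mm, about 0.24 kg. Origin at the centre of its underside, x along the channel; its far edge is at +50 mm x, its near edge at -50 mm. It lies loose in the channel on the board (2 mm side play), short of the cushion. Its friction on the board on the varnished board is low: it takes about 1 N of a push.
- flap (a joint): Red flap's angle, rad. Plate 88 mm wide, 6 mm thick, reaching 65 mm from the hinge; foot 20 mm from it. 0 = open, leaning 0.35 away from robot (free end 22 mm beyond and 61 mm above hinge). Grows tipping towards robot: 0.35 upright, 0.70 snap point, 1.92 level, foot on tile (2.06 if it misses). Bistable spring: resists 0.15 N m at 0, none at 0.70, then shuts by itself. Harmed by over 18 N.
- dry_tile: Blue-bordered tile drying on the table at the right of the board, 100 x 100 x 10 mm, loose. Origin at the centre of its underside. Leave it.
- brush: Paint brush with red handle, 170 mm long, lying on the table at the left of the board, along its x. Leave it.
- tumbler: Clear tumbler with brushes in it, 76 mm across, 175 mm high with the brushes, on the right of the table. Leave it.
- bottle: Blue plastic bottle, 70 mm across, 170 mm high, on the right of the table. Leave it.
- pot0: White paint pot with teal paint, 62 mm across, 55 mm high, the near one in the fixed white tray (300 x 200 mm, walls 35 mm high) on the left of the table. Leave it.
- pot1: White paint pot with pink paint, 62 mm across, 55 mm high, the middle one in the fixed white tray (300 x 200 mm, walls 35 mm high) on the left of the table. Leave it.
- pot2: White paint pot with ochre paint, 62 mm across, 55 mm high, the far one in the fixed white tray (300 x 200 mm, walls 35 mm high) on the left of the table. Leave it.

How it is judged:
By the outcome, as a careful person would: the job done as asked, in the order asked, and still so for the second after the job is handed in, with the robot touching nothing.
It also fails if it takes over 61 s, if anything falls off the work surface, if the arm or the gripper's body presses on something with over 40 N, if the wrist force passes 120 N, or if a joint passes its speed limit or range.

## Working session

There is one attempt and no reset: what is moved stays moved. The work goes in short steps, Python scripts to look and compute and a shell command to move; the robot and the scene stay as the last step left them, time stands still between calls to the robot, and variables do not carry over. Pictures are saved under pics/ and viewed, and the job is handed in when it is done.

```bash
mkdir -p pics; python3 - <<'E'
from plant import r
import cv2
s=r.state();print(s)
for n in("top","side","wrist"):
    c=r.camera(n);cv2.imwrite(f"pics/{n}0.png",c["frame"])
    print(n,{k:v for k,v in c.items() if k!="frame"})
E
```

```text
{'t': 0.0, 'q': array([ 1.23939533e+00,  3.00462024e-01,  1.52157973e+00, -6.12172248e-07,
        1.32070716e+00, -6.66411705e-02]), 'qd': array([ 0.00060822,  0.00185072, -0.00083023, -0.00011467,  0.00098342,
        0.00087424]), 'joint_torque': array([-1.34441165e-03, -5.43500805e+01, -3.61791730e+01, -2.13667290e-04,
        4.05013780e-03,  3.70449629e-05]), 'position': array([0.14387094, 0.5306064 , 0.23072687]), 'tcp_rot': array([[-9.65155402e-01,  2.61677106e-01, -3.75651164e-04],
       [ 2.61677365e-01,  9.65154786e-01, -1.09354339e-03],
       [ 7.64062487e-05, -1.15373872e-03, -9.99999332e-01]]), 'ft_force': array([-0.43367376, -0.26564736, -0.47462332]), 'torque': array([-0.00582949,  0.03996636,  0.03200009]), 'opening': 0.08537554835294767}
top {'mtx': array([[380.18974294,   0.        , 254.61113582],
       [  0.        , 380.18974294, 190.41766511],
       [  0.        ,   0.        ,   1.        ]]), 'k1': 0.02750888267948929, 'R': array([[ 0.01359183, -0.99988728,  0.00637905],
       [-0.97599957, -0.0146533 , -0.21727892],
       [ 0.2173479 , -0.00327274, -0.
[... 317 characters left out ...]
      [-0.24728841,  0.72066672, -0.64767887],
       [ 0.19225173, -0.6186563 , -0.76177664]]), 't': array([0.49795356, 0.16248218, 1.68937072])}
wrist {'mtx': array([[326.79989624,   0.        , 253.76006786],
       [  0.        , 326.79989624, 192.16298156],
       [  0.        ,   0.        ,   1.        ]]), 'k1': -0.023297478660445077, 'T_tool_cam': array([[ 7.92044739e-04, -9.64699869e-01, -2.63350594e-01,
         6.70177135e-02],
       [ 9.99999642e-01,  6.85483817e-04,  4.96517988e-04,
        -7.12797339e-04],
       [-2.98468267e-04, -2.63350893e-01,  9.64700066e-01,
        -1.41498735e-01],
       [ 0.00000000e+00,  0.00000000e+00,  0.00000000e+00,
         1.00000000e+00]])}
```

View pics/top0.png

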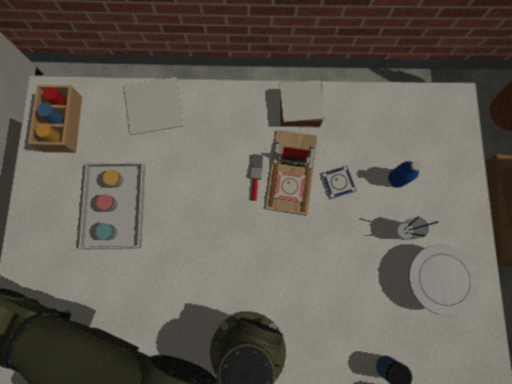

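View pics/side0.png

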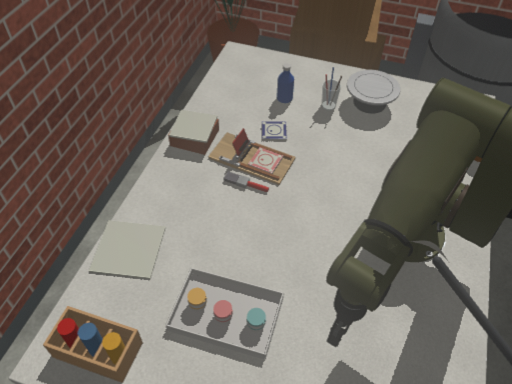

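The top view shows the jig near pixels (270–315, 132–213), with the brush to its left and the dry tile to its right. I'll enlarge it.

```bash
cat > h.py <<'E'
import numpy as np,cv2
def ray(c,uv,T=None):
    K=c["mtx"];k=c["k1"]
    d=cv2.undistortPoints(np.array([[uv]],float),K,np.array([k,0,0,0.]))[0,0]
    return np.array([d[0],d[1],1.])
def pose(c,s=None):
    if "R" in c: return c["R"],c["t"]
    T=np.eye(4);T[:3,:3]=s["tcp_rot"];T[:3,3]=s["position"]
    W=np.linalg.inv(T@c["T_tool_cam"]);return W[:3,:3],W[:3,3]
def onz(c,uv,z,s=None):
    R,t=pose(c,s);d=R.T@ray(c,uv);o=-R.T@t
    return o+d*(z-o[2])/d[2]
def proj(c,X,s=None):
    R,t=pose(c,s);p=R@np.array(X)+t;x,y=p[:2]/p[2];f=1+c["k1"]*(x*x+y*y)
    return (c["mtx"]@[x*f,y*f,1])[:2]
E
python3 - <<'E'
import cv2
for n,(x,y,w,h) in {"top":(230,115,133,100),"side":(190,110,133,100)}.items():
    f=cv2.imread(f"pics/{n}0.png")[y:y+h,x:x+w]
    cv2.imwrite(f"pics/{n}0c.png",cv2.convertScaleAbs(cv2.resize(f,None,fx=6,fy=6,interpolation=cv2.INTER_CUBIC),alpha=1.4))
E
```

```text
(no output)
```

View pics/top0c.png

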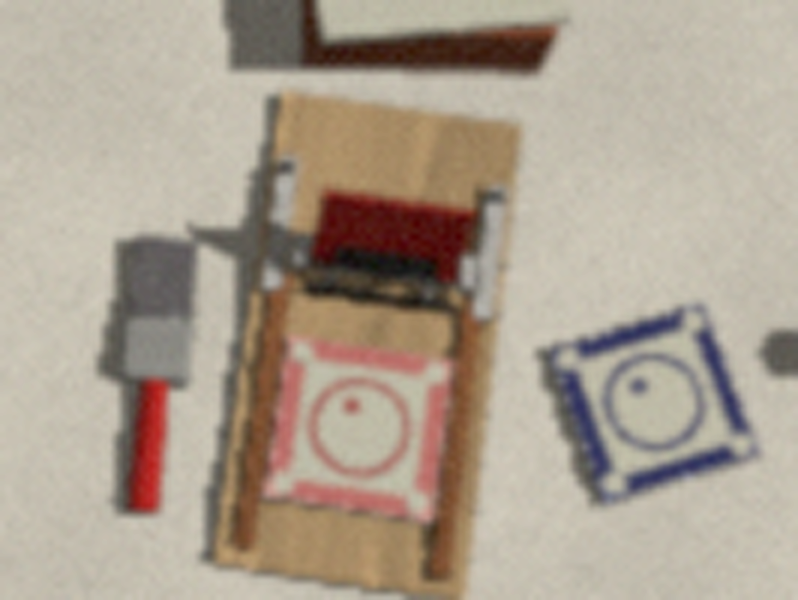

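View pics/side0c.png

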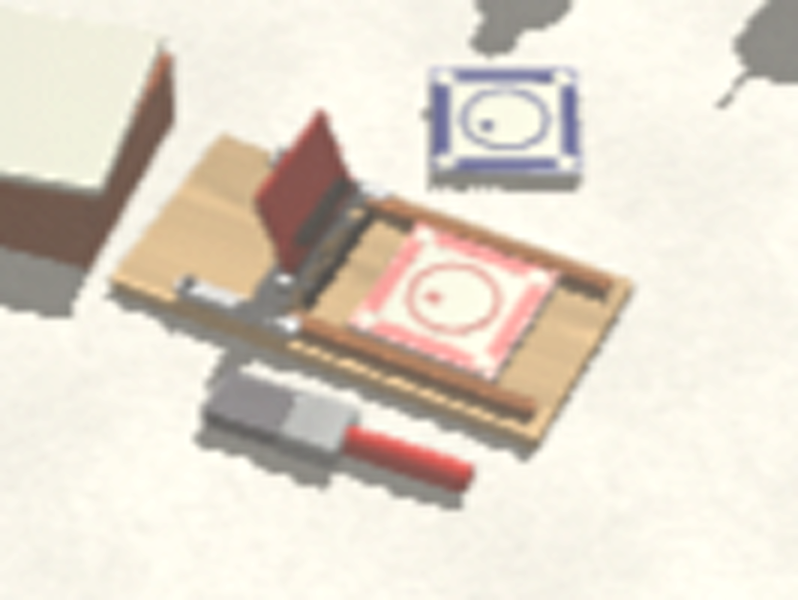

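The top crop shows the board corners at crop (277,95), (520,125), (213,562) and (463,597). The tile corners are at (287,338), (453,360), (262,497) and (433,522), and the cushion front is at about y=290.

```bash
python3 - <<'E'
from plant import r
from h import *
import math
c=r.camera("top")
f=lambda p,z:onz(c,(230+(p[0]-2.5)/6,115+(p[1]-2.5)/6),z)[:2]
B=[f(p,.012) for p in((277,95),(520,125),(463,597),(213,562))]
print(np.round(B,4))
print([np.linalg.norm(B[i]-B[(i+1)%4]) for i in range(4)])
x=(B[0]+B[1]-B[2]-B[3]);yaw=math.atan2(x[1],x[0]);x/=np.linalg.norm(x)
ctr=np.mean(B,axis=0);org=ctr-0.02*x
print("yaw",yaw,"ctr",ctr,"origin",org)
y=np.array([-x[1],x[0]])
loc=lambda P:((P-org)@x,(P-org)@y)
T=[f(p,.022) for p in((287,338),(453,360),(433,522),(262,497))]
print("tile",loc(np.mean(T,axis=0)),np.mean(T,axis=0),[np.linalg.norm(T[i]-T[(i+1)%4]) for i in range(4)])
for p in((305,293),(445,303)): print("cushion low/top",loc(f(p,.012)),loc(f(p,.024)))
for p in((325,190),(472,212)): print("flap end",loc(f(p,.097)))
for p in((230,65),(540,70),(315,40),(565,20)): print("box",f(p,0.0),f(p,.05))
np.savez("board.npz",yaw=yaw,org=org)
E
```

```text
[[ 0.7627 -0.0907]
 [ 0.7454 -0.2399]
 [ 0.4519 -0.2003]
 [ 0.4706 -0.0535]]
[np.float64(0.15019536413571336), np.float64(0.2961158350171063), np.float64(0.14789719132641183), np.float64(0.2944654181157699)]
yaw -0.13040376306585466 ctr [ 0.60764392 -0.1460899 ] origin [ 0.58781373 -0.14348921]
tile (np.float64(-0.0380138781520389), np.float64(-0.00025926712244035065)) [ 0.55008889 -0.13880316] [np.float64(0.09959207609544268), np.float64(0.0992793135855175), np.float64(0.10116925010360363), np.float64(0.09812778332941394)]
cushion low/top (np.float64(0.043233880203398675), np.float64(0.041630441689062964)) (np.float64(0.03955677422557714), np.float64(0.042031513672666616))
cushion low/top (np.float64(0.04925494165708027), np.float64(-0.04276528148175033)) (np.float64(0.045523228459180935), np.float64(-0.0415987936550637))
flap end (np.float64(0.07951692788183014), np.float64(0.04108007860905431))
flap end (np.float64(0.07859242508930969), np.float64(-0.043452203004517485))
box [ 0.78677111 -0.06208731] [ 0.76628904 -0.06018406]
box [ 0.78639006 -0.25514522] [ 0.76592226 -0.24601207]
box [ 0.80420443 -0.11507198] [ 0.78306949 -0.11118449]
box [ 0.81987935 -0.27150849] [ 0.79815739 -0.26176255]
```

Board yaw is about -0.130. The tile centre is at board x -38 mm and the cushion front at about +43. The hinge comes out at about +57 from the flap end at 79, which agrees with the cushion. Next I'll shut the gripper and move above the near end.

```bash
python3 -m handwheel '[[2.4,-4.7,0,0,0,0],[2.4,-4.7,0,0,0,0],[2.4,-4.7,0,0,0,0],[2.4,-4.7,0,0,0,0],[2.4,-4.7,0,0,0,0],[2.4,-4.7,0,0,0,0],[2.4,-4.7,0,0,0,0],[2.4,-4.7,0,0,0,0],[2.4,-4.7,0,0,0,0],[2.4,-4.7,0,0,0,0],[2.4,-4.7,0,0,0,0],[2.4,-4.7,0,0,0,0],[2.4,-4.7,0,0,0,0],[0,0,0,0,0,0.135]]' 0 40; python3 - <<'E'
from plant import r
import cv2,pickle
s=r.state();c=r.camera("wrist");pickle.dump((s,c),open("w1.pkl","wb"))
cv2.imwrite("pics/w1.png",cv2.convertScaleAbs(cv2.resize(c["frame"],None,fx=1.5,fy=1.5,interpolation=cv2.INTER_CUBIC),alpha=1.3))
print(s["position"],s["tcp_rot"])
E
```

```text
t: 1.95
position: [0.461, -0.1023, 0.2299]
tcp_rot: [[-0.992, 0.125, 0.003], [0.125, 0.992, -0.001], [-0.003, -0.0, -1.0]]
ft_force: [-0.3, -0.5, 0.5]
opening: 0.0001
[ 0.46096225 -0.10232803  0.22991598] [[-9.92092294e-01  1.25483249e-01  2.61433618e-03]
 [ 1.25482084e-01  9.92095701e-01 -6.05457014e-04]
 [-2.66964640e-03 -2.72616885e-04 -9.99996399e-01]]
```

View pics/w1.png

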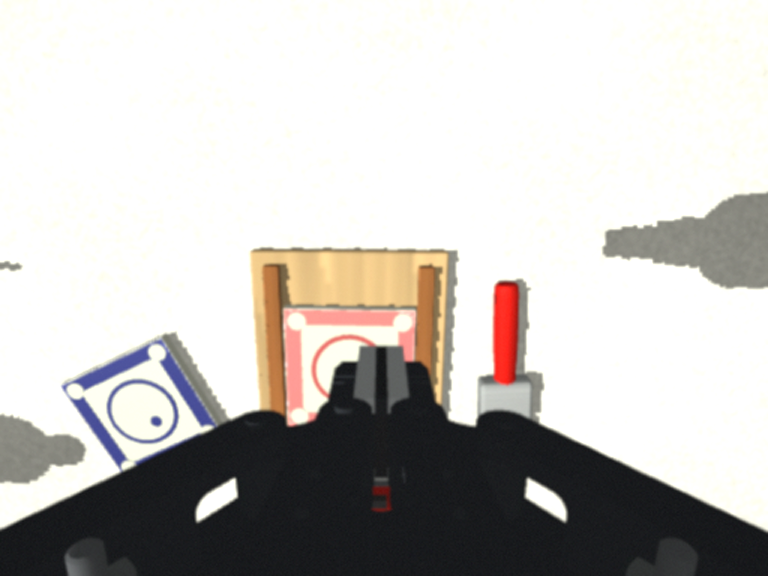

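The wrist view is flipped and the hand blocks the far part. The board's near corners are at (252,249) and (456,250), and the tile's near edge runs from (286,308) to (416,310).

```bash
python3 - <<'E'
import pickle,math
from h import *
s,c=pickle.load(open("w1.pkl","rb"));b=np.load("board.npz");yaw=float(b["yaw"]);o=b["org"]
f=lambda p,z:onz(c,((p[0]-.25)/1.5,(p[1]-.25)/1.5),z,s)[:2]
x=np.array([math.cos(yaw),math.sin(yaw)]);y=np.array([-x[1],x[0]])
for n,p,z in(("bd",(252,249),.012),("bd",(452,250),.012),("tile",(286,308),.022),("tile",(416,310),.022)):
    P=f(p,z);print(n,P,(P-o)@x,(P-o)@y)
a,bb=f((252,249),.012),f((452,250),.012);d=bb-a;print("yaw",math.atan2(-d[0],d[1]))
print("tool loc",(s["position"][:2]-o)@x,(s["position"][:2]-o)@y,x,y)
E
```

```text
bd [ 0.4500107  -0.19827929] -0.12950840790745036 -0.07224402767892038
bd [ 0.46936969 -0.05057481] -0.12952045950883254 0.07672369934113638
tile [ 0.49569615 -0.17877697] -0.08674682223509333 -0.04696661080786278
tile [ 0.5093683  -0.08248675] -0.08571181068970854 0.050283911033401
yaw -0.13032286231240317
tool loc -0.13112681548185035 0.02431662948111394 [ 0.99150947 -0.13003449] [0.13003449 0.99150947]
```

```bash
python3 -m handwheel '[[1.6,-2.6,0,0,0,0],[0,0,-5,0,0,0],[0,0,-5,0,0,0],[0,0,-5,0,0,0],[0,0,-3,0,0,0],[0,0,0,0,0,0]]'
```

```text
t: 2.75
position: [0.4762, -0.126, 0.046]
tcp_rot: [[-0.992, 0.126, 0.005], [0.126, 0.992, -0.001], [-0.005, -0.0, -1.0]]
ft_force: [0.3, 0.4, 0.7]
opening: 0.0001
```

```bash
python3 -m handwheel '[[0,-0.2,-1.5,0,0,0],[0,0,-1.3,0,0,0],[0,0,-0.4,0,0,0],[0,0,0,0,0,0]]'; python3 - <<'E'
from plant import r
import cv2
for n,(x,y,w,h) in {"top":(230,115,133,100),"side":(190,110,133,100)}.items():
    f=r.camera(n)["frame"][y:y+h,x:x+w]
    cv2.imwrite(f"pics/{n}1c.png",cv2.convertScaleAbs(cv2.resize(f,None,fx=6,fy=6,interpolation=cv2.INTER_CUBIC),alpha=1.4))
E
```

```text
t: 3.25
position: [0.4778, -0.1283, 0.015]
tcp_rot: [[-0.992, 0.127, 0.009], [0.127, 0.992, -0.002], [-0.009, -0.001, -1.0]]
ft_force: [-0.4, 0.1, 0.1]
opening: -0.0001
```

View pics/side1c.png

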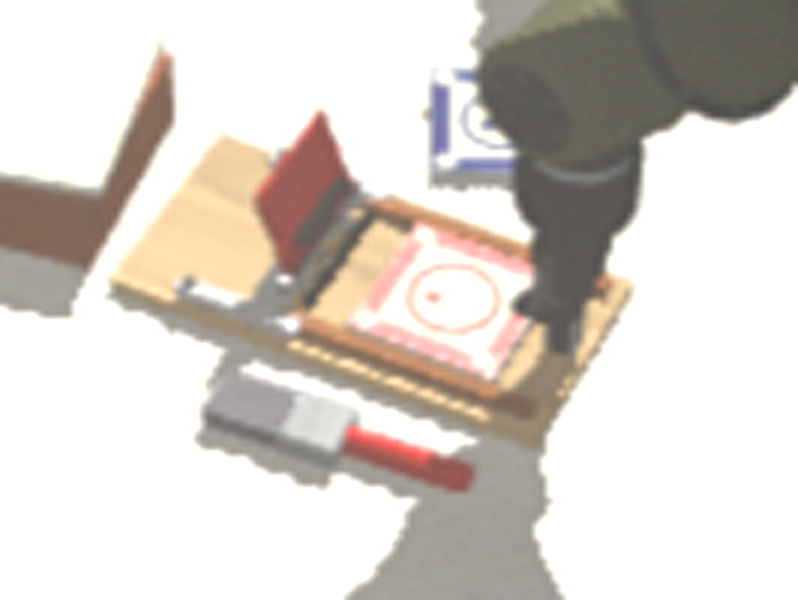

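The fingertips are down in the channel (side crop ~(565,350)), behind the tile's near edge. Now I push, to short of the cushion first.

```bash
python3 -m handwheel '[[0.5,-0.07,0,0,0,0],[0.5,-0.07,0,0,0,0],[0.5,-0.07,0,0,0,0],[0.5,-0.07,0,0,0,0],[0.5,-0.07,0,0,0,0],[0.5,-0.07,0,0,0,0],[0.4,-0.05,0,0,0,0]]'
```

```text
t: 4.22
position: [0.5147, -0.1335, 0.016]
tcp_rot: [[-0.992, 0.127, 0.01], [0.127, 0.992, -0.003], [-0.011, -0.002, -1.0]]
ft_force: [0.3, 0.7, 0.8]
opening: 0.0003
```

```bash
python3 -m handwheel '[[0.3,-0.04,-0.02,0,0,0],[0.3,-0.04,-0.02,0,0,0],[0,0,0,0,0,0]]'
```

```text
t: 4.6
position: [0.5212, -0.1344, 0.0155]
tcp_rot: [[-0.992, 0.127, 0.01], [0.127, 0.992, -0.003], [-0.011, -0.002, -1.0]]
ft_force: [-0.4, 0.2, -0.1]
opening: -0.0003
```

```bash
python3 - <<'E'
from plant import r
import cv2
n="side"; x,y,w,h=190,110,133,100
f=r.camera(n)["frame"][y:y+h,x:x+w]
cv2.imwrite(f"pics/{n}2c.png",cv2.convertScaleAbs(cv2.resize(f,None,fx=6,fy=6,interpolation=cv2.INTER_CUBIC),alpha=1.2))
print(r.state()["ft_force"])
E
```

```text
[ 0.50383086  0.38174601 -0.79244785]
```

View pics/side2c.png

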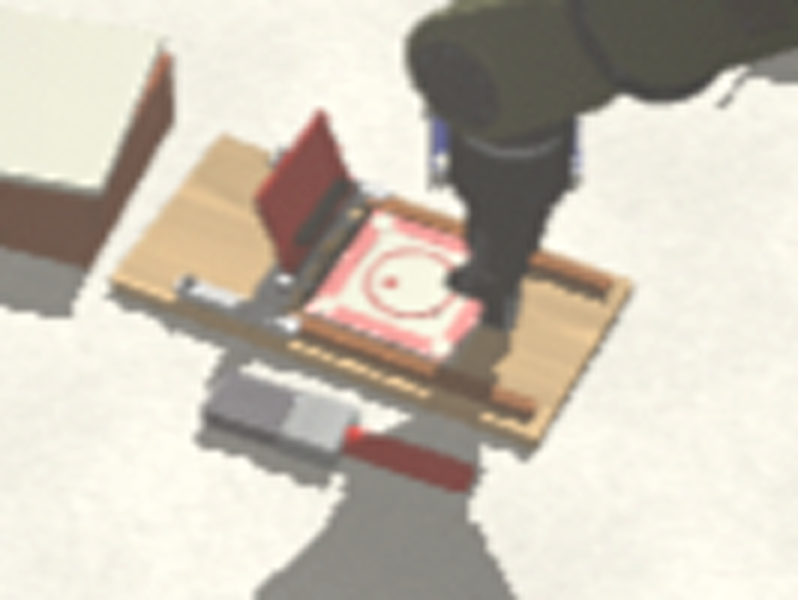

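The tile is now almost at the cushion: its far edge is at (315,305)–(380,215), with the black bar just behind it. From here I advance in small steps and watch the force.

```bash
python3 -m handwheel '[[0.15,-0.02,0,0,0,0],[0.1,-0.01,0,0,0,0],[0,0,0,0,0,0]]'
```

```text
t: 5.03
position: [0.5228, -0.1345, 0.0153]
tcp_rot: [[-0.992, 0.127, 0.008], [0.127, 0.992, -0.002], [-0.008, -0.001, -1.0]]
ft_force: [-3.1, -0.4, 0.8]
opening: 0.0001
```

```bash
python3 -m handwheel '[[0.15,-0.02,0,0,0,0],[0,0,0,0,0,0]]'
```

```text
t: 5.28
position: [0.5236, -0.1346, 0.0151]
tcp_rot: [[-0.992, 0.127, 0.006], [0.127, 0.992, -0.002], [-0.006, -0.001, -1.0]]
ft_force: [-4.4, -0.5, 2.6]
opening: 0.0002
```

```bash
python3 -m handwheel '[[0.15,-0.02,0,0,0,0],[0,0,0,0,0,0]]'
```

```text
t: 5.52
position: [0.524, -0.1346, 0.0147]
tcp_rot: [[-0.992, 0.127, 0.003], [0.127, 0.992, -0.001], [-0.003, -0.001, -1.0]]
ft_force: [-5.8, -0.5, 2.3]
opening: -0.0003
```

```bash
python3 -m handwheel '[[0.25,-0.03,0.04,0,0,0],[0,0,0,0,0,0]]'
```

```text
t: 5.78
position: [0.5246, -0.1345, 0.0144]
tcp_rot: [[-0.992, 0.127, -0.002], [0.127, 0.992, 0.0], [0.002, -0.0, -1.0]]
ft_force: [-6.6, 1.2, 2.5]
opening: -0.0
```

```bash
python3 -m handwheel '[[0.25,-0.03,0.04,0,0,0]]'
```

```text
t: 5.9
position: [0.5259, -0.1346, 0.0143]
tcp_rot: [[-0.992, 0.127, -0.006], [0.127, 0.992, 0.001], [0.006, 0.0, -1.0]]
ft_force: [-12.3, 0.7, 4.4]
opening: -0.0001
```

```bash
python3 -m handwheel '[[0.15,-0.02,0.05,0,0,0]]'
```

```text
t: 6.02
position: [0.526, -0.1346, 0.0143]
tcp_rot: [[-0.992, 0.127, -0.009], [0.127, 0.992, 0.002], [0.01, 0.001, -1.0]]
ft_force: [-12.7, 0.7, 6.3]
opening: 0.0002
```

The press is at 12.7 N and steady over two readings, with about 4.5 mm of cushion travel, which matches the spring. Now I ease off slowly, back away and lift.

```bash
python3 -m handwheel '[[-0.15,0.02,0.03,0,0,0],[-0.15,0.02,0.03,0,0,0],[-0.15,0.02,0.03,0,0,0],[-0.15,0.02,0,0,0,0],[-0.15,0.02,0,0,0,0],[-0.4,0.05,0,0,0,0],[-0.8,0.1,0,0,0,0],[0,0,2,0,0,0],[0,0,4,0,0,0],[0,0,5,0,0,0],[0,0,5,0,0,0],[0,0,0,0,0,0]]'; python3 - <<'E'
from plant import r
import cv2
for n,(x,y,w,h) in {"top":(230,115,133,100),"side":(190,110,133,100)}.items():
    f=r.camera(n)["frame"][y:y+h,x:x+w]
    cv2.imwrite(f"pics/{n}3c.png",cv2.convertScaleAbs(cv2.resize(f,None,fx=6,fy=6,interpolation=cv2.INTER_CUBIC),alpha=1.2))
E
```

```text
t: 7.52
position: [0.5024, -0.1315, 0.1795]
tcp_rot: [[-0.992, 0.127, -0.01], [0.127, 0.992, 0.002], [0.011, 0.001, -1.0]]
ft_force: [-0.5, -0.3, -0.7]
opening: 0.0004
```

View pics/side3c.png

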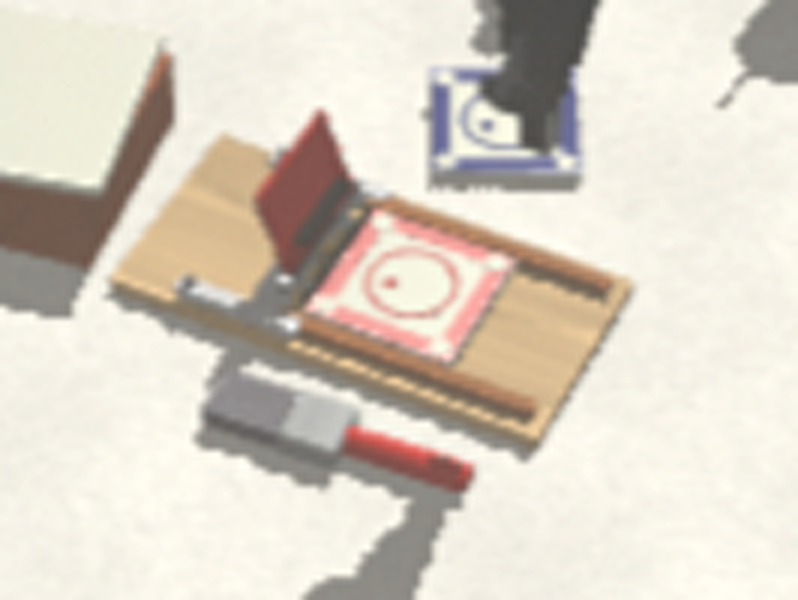

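View pics/top3c.png

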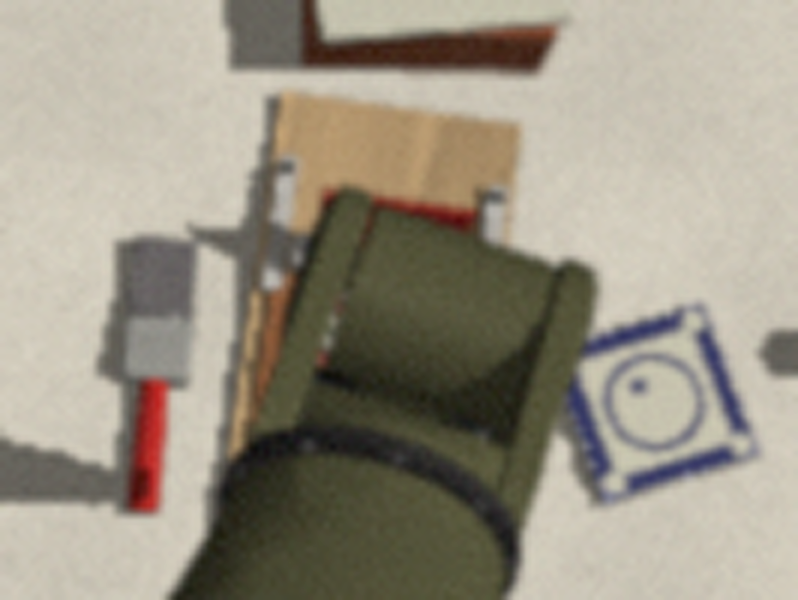

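The tile now rests against the cushion (far edge at side crop (310,305)–(375,212)) with the flap still open. I'll cross high over the flap to behind it.

```bash
python3 -m handwheel '[[5,-0.65,0,0,0,0],[5,-0.65,0,0,0,0],[5,-0.65,0,0,0,0],[5,-0.65,0,0,0,0],[0,0,0,0,0,0]]'
```

```text
t: 8.25
position: [0.703, -0.1569, 0.1637]
tcp_rot: [[-0.991, 0.128, -0.031], [0.128, 0.992, 0.008], [0.032, 0.004, -0.999]]
ft_force: [-0.9, 1.4, -1.3]
opening: -0.0005
```

```bash
python3 -m handwheel '[[0,0,-3,0,-0.03,0],[0,0,-3,0,0,0],[0,0,-2,0,0,0],[0,0,0,0,0,0]]';  python3 - <<'E'
from plant import r
import cv2
n="side"; x,y,w,h=190,90,133,100
f=r.camera(n)["frame"][y:y+h,x:x+w]
cv2.imwrite(f"pics/{n}4c.png",cv2.convertScaleAbs(cv2.resize(f,None,fx=6,fy=6,interpolation=cv2.INTER_CUBIC),alpha=1.2))
E
```

```text
t: 8.75
position: [0.6994, -0.1563, 0.0759]
tcp_rot: [[-0.992, 0.128, -0.008], [0.128, 0.992, 0.01], [0.009, 0.009, -1.0]]
ft_force: [-0.1, 0.4, -0.0]
opening: 0.0
```

View pics/side4c.png

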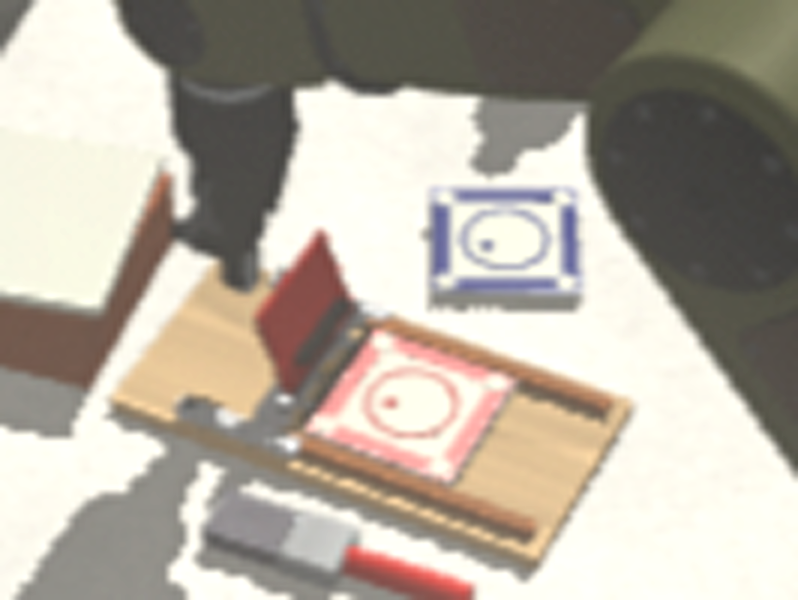

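The fingers (side crop ~(240,280)) are behind the open flap and clear of it. Now I push gently toward the robot.

```bash
python3 -m handwheel '[[-0.4,0.05,0.02,0,0,0],[-0.4,0.05,0.02,0,0,0],[-0.4,0.05,0.02,0,0,0],[-0.3,0.04,0.02,0,0,0],[-0.3,0.04,0.02,0,0,0]]'
```

```text
t: 9.43
position: [0.6819, -0.1544, 0.0823]
tcp_rot: [[-0.992, 0.128, -0.001], [0.128, 0.992, 0.008], [0.002, 0.008, -1.0]]
ft_force: [0.1, -0.6, 0.6]
opening: 0.0001
```

```bash
python3 -m handwheel '[[-0.3,0.04,0,0,0,0],[-0.3,0.04,0,0,0,0],[-0.3,0.04,0,0,0,0]]'
```

```text
t: 9.8
position: [0.6736, -0.1533, 0.0837]
tcp_rot: [[-0.992, 0.128, 0.003], [0.128, 0.992, 0.007], [-0.002, 0.008, -1.0]]
ft_force: [3.7, -0.6, 2.5]
opening: -0.0001
```

```bash
python3 -m handwheel '[[-0.3,0.04,0,0,0,0],[-0.3,0.04,0,0,0,0],[-0.3,0.04,0,0,0,0]]'
```

```text
t: 10.18
position: [0.6639, -0.152, 0.0836]
tcp_rot: [[-0.992, 0.128, 0.003], [0.128, 0.992, 0.007], [-0.002, 0.008, -1.0]]
ft_force: [0.9, -0.6, 2.0]
opening: 0.0003
```

Contact came at about 3.7 N. I'll continue, bringing z down slightly.

```bash
python3 -m handwheel '[[-0.3,0.04,-0.1,0,0,0],[-0.3,0.04,-0.1,0,0,0],[-0.3,0.04,-0.1,0,0,0]]'
```

```text
t: 10.55
position: [0.654, -0.1506, 0.0801]
tcp_rot: [[-0.992, 0.128, 0.002], [0.128, 0.992, 0.008], [-0.001, 0.008, -1.0]]
ft_force: [1.7, -0.8, 1.0]
opening: 0.0
```

```bash
python3 -m handwheel '[[-0.3,0.04,-0.05,0,0,0],[-0.3,0.04,-0.05,0,0,0],[-0.3,0.04,-0.05,0,0,0]]'
```

```text
t: 10.92
position: [0.6439, -0.1493, 0.0781]
tcp_rot: [[-0.992, 0.128, 0.001], [0.128, 0.992, 0.008], [0.0, 0.008, -1.0]]
ft_force: [0.4, 0.0, 0.4]
opening: -0.0001
```

```bash
python3 - <<'E'
from plant import r
import cv2
n="side"; x,y,w,h=190,90,133,100
f=r.camera(n)["frame"][y:y+h,x:x+w]
cv2.imwrite(f"pics/{n}5c.png",cv2.convertScaleAbs(cv2.resize(f,None,fx=6,fy=6,interpolation=cv2.INTER_CUBIC),alpha=1.2))
E
```

```text
(no output)
```

View pics/side5c.png

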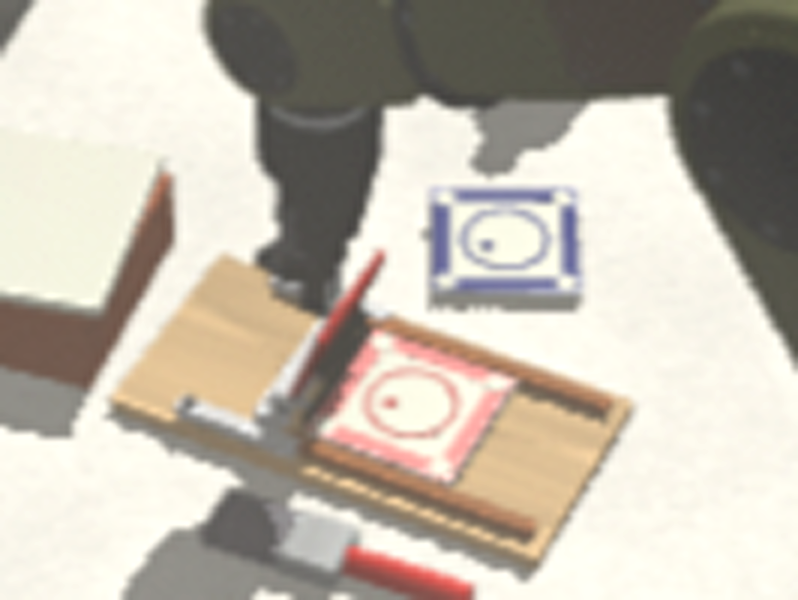

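The flap is near upright or just past it (edge-on at (300,385)–(380,255)) and the finger is still behind it. I'll continue.

```bash
python3 -m handwheel '[[-0.3,0.04,0,0,0,0],[-0.3,0.04,0,0,0,0],[-0.3,0.04,0,0,0,0]]'; python3 - <<'E'
from plant import r
import cv2
n="side"; x,y,w,h=190,90,133,100
f=r.camera(n)["frame"][y:y+h,x:x+w]
cv2.imwrite(f"pics/{n}6c.png",cv2.convertScaleAbs(cv2.resize(f,None,fx=6,fy=6,interpolation=cv2.INTER_CUBIC),alpha=1.2))
E
```

```text
t: 11.35
position: [0.6337, -0.1479, 0.0775]
tcp_rot: [[-0.992, 0.128, -0.001], [0.128, 0.992, 0.008], [0.002, 0.008, -1.0]]
ft_force: [-0.5, 0.1, -0.8]
opening: -0.0
```

View pics/side6c.png

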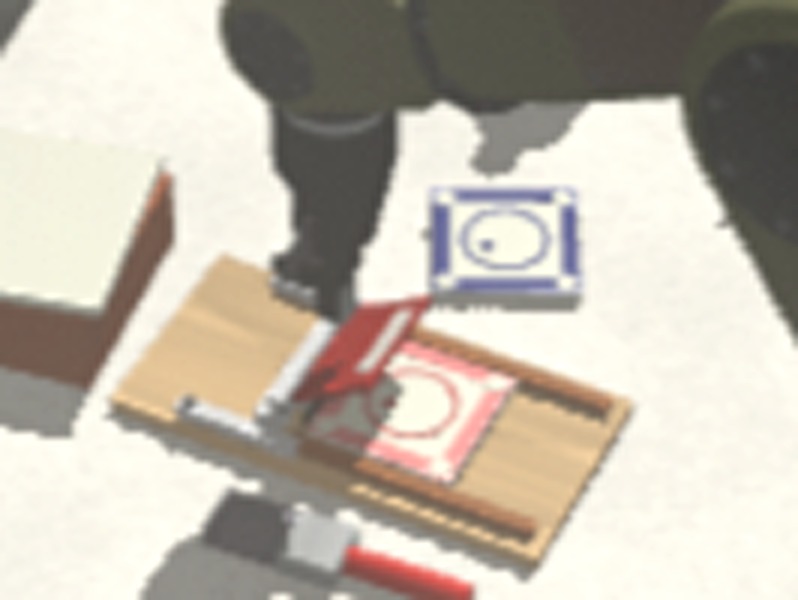

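The flap has left the finger (force 0) and is springing over. I'll hold briefly, then retreat up.

```bash
python3 -m handwheel '[[0.3,0,0.5,0,0,0],[0,0,3,0,0,0],[0,0,4,0,0,0],[0,0,4,0,0,0],[-2,2,3,0,0,0],[-5,3,0,0,0,0],[-5,5,0,0,0,0],[-5,5,0,0,0,0],[-3,5,0,0,0,0],[0,5,0,0,0,0],[0,5,0,0,0,0],[0,0,0,0,0,0]]'; python3 - <<'E'
from plant import r
import cv2
for n,(x,y,w,h) in {"top":(230,115,133,100),"side":(190,110,133,100)}.items():
    F=r.camera(n)["frame"];cv2.imwrite(f"pics/{n}7.png",F);f=F[y:y+h,x:x+w]
    cv2.imwrite(f"pics/{n}7c.png",cv2.convertScaleAbs(cv2.resize(f,None,fx=6,fy=6,interpolation=cv2.INTER_CUBIC),alpha=1.2))
E
```

```text
t: 12.9
position: [0.4434, 0.1479, 0.2321]
tcp_rot: [[-0.992, 0.129, 0.008], [0.129, 0.992, 0.009], [-0.007, 0.01, -1.0]]
ft_force: [0.3, -0.6, -0.1]
opening: 0.0002
```

View pics/side7c.png

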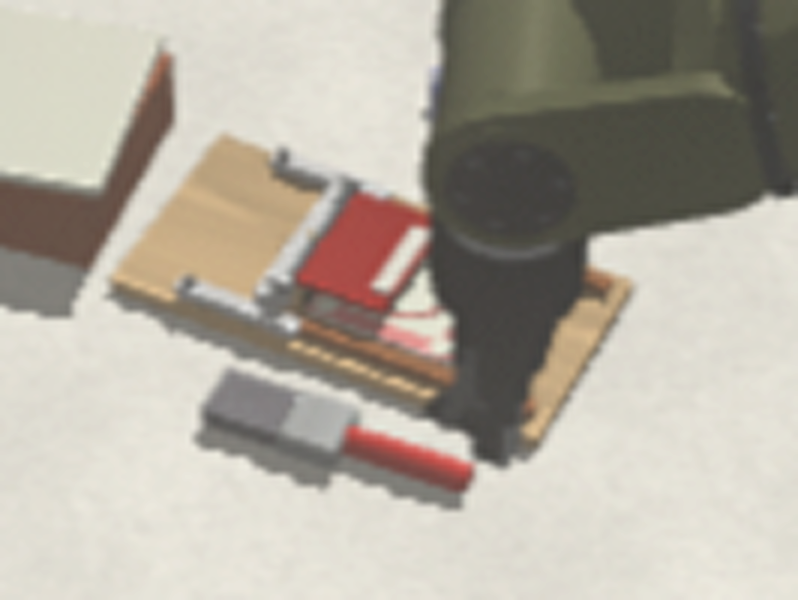

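View pics/top7c.png

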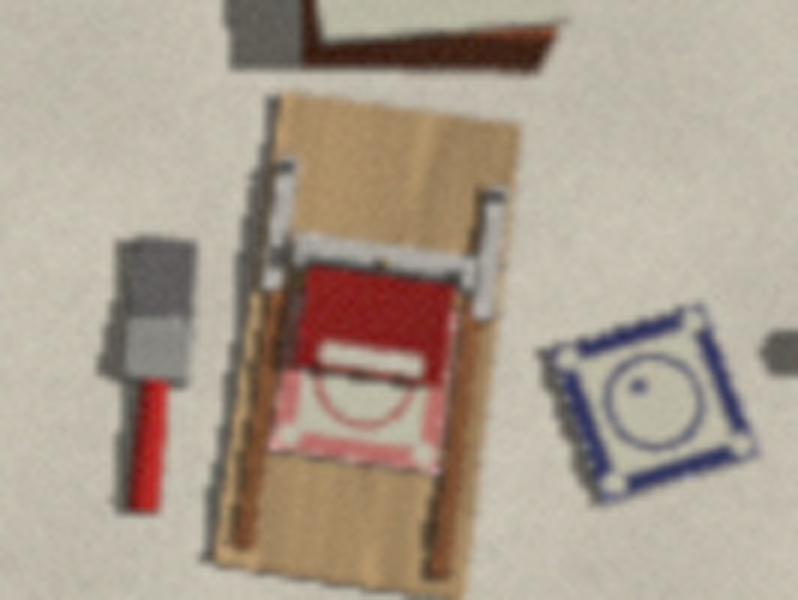

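View pics/top7.png

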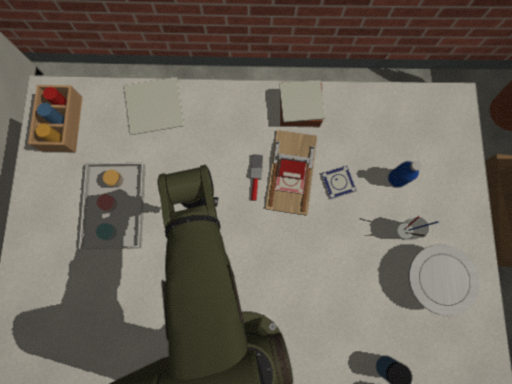

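The flap has shut over the tile. As a last check I'll measure the tile position and flap angle: tile near corners at crop (270,447) and (437,470), flap free edge at (298,370)–(440,386).

```bash
python3 - <<'E'
from plant import r
from h import *
import math
c=r.camera("top");b=np.load("board.npz");yaw=float(b["yaw"]);o=b["org"]
x=np.array([math.cos(yaw),math.sin(yaw)]);y=np.array([-x[1],x[0]])
for p in((270,447),(437,470)):
    P=onz(c,(230+(p[0]-2.5)/6,115+(p[1]-2.5)/6),.022)[:2]; print("tile near",(P-o)@x,(P-o)@y)
cs=r.camera("side")
# flap end at hinge 57: predicted for level / missed in crops
for a in(1.92,2.06):
  t=a-.35
  for yy in(.044,-.044):
    q=o+(.057-.065*math.sin(t))*x+yy*y;z=.036+.065*math.cos(t)
    u=proj(c,[*q,z]);v=proj(cs,[*q,z])
    print(a,yy,(u-[230,115])*6+2.5,(v-[190,110])*6+2.5)
E
```

```text
tile near -0.05667611096643665 0.05020378999995481
tile near -0.056189363221807766 -0.048987142180519
1.92 0.044 [292.74897262 363.44832366] [384.12026092 313.57722991]
1.92 -0.044 [441.21301201 384.44765918] [445.4672028  222.35383674]
2.06 0.044 [291.85523695 366.35766272] [383.16080411 323.19625928]
2.06 -0.044 [439.32772151 387.22283724] [444.30487534 232.05010401]
```

```bash
python3 -c "
from plant import r
print(r.state()['t'],r.state()['ft_force']);print(r.sign_off())"
```

```text
13.1 [-0.15932735 -0.40226939  0.65250367]
the job is handed in; nothing more can be done
None
```

The job is done and handed in at 13.1 s: the tile is seated against the cushion, the flap is shut over it, and the hand is clear.

- **Pressing the tile:** I slid it along the channel with the shut fingertips, flap open. It pressed on the cushion with about 12.3 to 12.7 N along x, for roughly 4.5 mm of cushion travel. The highest force I read was about 14 N in total, counting an upward part of 6 N. I then eased off and lifted clear.
- **Tipping the flap:** I pushed it from behind, and the contact force I read peaked at about 3.7 N along x. It passed its snap point and sprang shut without the finger touching it.
- **Last checks:**
  - The tile's far edge is at board x of about 43.5 mm, which matches the cushion's free face at about 43 mm.
  - In the side view the flap's free edge matches the level position (1.92 rad) better than the missed one (2.06). The top view cannot tell the two apart.
  - The wrist force is near zero.
  - The brush, blue tile, bottle and tumbler look unmoved in the top view. Two of the pots are in the arm's shadow there, but the arm passed well above them.
- **Small disagreement:** The wrist and top cameras differed by about 2 mm sideways on the board's position, within the calibration error. No check failed.

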